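# Wind up the inspection table and lock it with the cross pin

### The job

Wind the inspection table right up to its top stop by pushing the red-tipped spokes of the star wheel beneath it round one after another, counter-clockwise seen from above. Then take the steel locking pin from its rest and thread it, point first, from the right-hand side through the right cheek, the table's tongue and the left cheek, until the point stands at least 10 mm clear out of the left cheek. Let go of it there; on the way never drop the pin to the bench, and leave the other things where they stand.

Things in the scene. Friction and masses are not known exactly. Their poses are not given: they have to be found in the camera images.
- stand: grey lifting stand, fixed to the bench. Origin on the bench under the star wheel's axis; z up, -x its open front (towards the robot), +y its left. Base plate 14 mm high, x -90 to +115, y -60 to +60. Behind the wheel an upright spine (x +88 to +108, y -35 to +35) rises to z 302; from it two cheeks, 12 mm thick (y -35 to -23 and +23 to +35), project forward to x +36, from z 100 to 300
- table_edge (a point): middle of the front edge of the table's underside (stand x -70). Dark plate 16 mm thick, 140 wide (y), stand x -70 to +50, underside z 165 (lowest) to 198 (top stop). It overhangs the star wheel: its spokes are reached only by a tool slanting in from the front, about 35 to 50 degrees off vertical. On it is fixed a steel sleeve, 120 long along y, in black rests, 56 high over all, at stand x -28
- capstan (a joint): turn of the star wheel in rad, positive counter-clockwise from above, 0 to 4.4 (top stop); starts between 0 and 1. Raises the table 7.5 mm per rad and stays where it is left; turning it takes about 0.3 N m (5 N at 58 mm from the axis)
- capstan_hub (a point): centre of the star wheel, on its upright axis, in the plane of its spokes, 55 mm above the bench. Hub 44 mm across, 40 high; five level steel spokes 10 mm thick, 72 degrees apart, each ending in a red ball of 18 mm centred 74 mm from the axis. The point turns with the wheel: one spoke points along its -x; at joint value 0 that spoke points to the stand's front (-x)
- near_hole (a point): centre of the right cheek's hole at its outer (right, -y) face; axes as the stand's, at stand x +58, z 250. 20 mm through hole along y, ringed in yellow. The pin enters here towards +y. Behind and to the right of it hangs the measuring machine's screen: nearest corner at bench x 750, y -285, z 270 to 530 mm, going back from there; keep the gripper's body on the robot's side of it
- far_hole (a point): centre of the left cheek's hole (20 mm, ringed in yellow) at its outer (left, +y) face, 70 mm beyond near_hole; axes as the stand's
- table_hole (a point): centre of the hole (20 mm, along y) in the table's tongue, at the tongue's right face. The aluminium tongue, 34 mm thick, runs between the cheeks and rises with the table; its hole lines up with the cheek holes only at the top stop
- pin_rest: black rest for the pin, fixed to the bench, 170x50 mm, two vee uprights 10 mm thick at x -65 and +68 mm, up to 70 mm high; the pin lies level along its x, 66 mm above the bench. Origin on the bench at its centre.
- lock_pin: loose round steel pin of 16 mm diameter, 190 mm long over all, 0.16 kg. Origin on its axis at mid length; x runs along the pin to its tapered point (last 12 mm, 9 mm across at the end) at x +95; orange round head, 25 mm across, at x -95 to -75, then a 20 mm collar to x -70. Free to roll about x.
- pin_tip (a point): the pin's point, on its axis
- alcohol_bottle: white squeeze bottle with red cap and bent spout, 179 mm tall, bystander; origin under its centre
- blower: black rubber blower with red nozzle, 47x150x47 mm, bystander; origin under its centre
- ring_gauge: steel ring, 58 mm across, 18 mm high, bystander; origin under its centre
- screw_bin: open blue bin of screws, 134x101x50 mm, bystander; origin under its centre
- marker_black: black marker pen, 136 mm long, bystander; origin under its centre
- vee_block: black vee block, 92x34x52 mm, bystander; origin under its centre
- mouse: black computer mouse, 100x58x39 mm, bystander; origin under its centre
- tape_roll: roll of tape, 94 mm across, 19 mm high, bystander; origin under its centre

How it is judged:
By the outcome, as a careful person would: the job done as asked, in the order asked, and still so for the second after the job is handed in, with the robot touching nothing.
It also fails if it takes over 72 s, if anything falls off the work surface, if the arm or the gripper's body presses on something with over 40 N, if the wrist force passes 120 N, or if a joint passes its speed limit or range.

### The arm

A 6-joint arm with a two-finger parallel gripper is mounted at the origin on a cart in front of the work surface, level with it; the furniture and walls round the work are solid. World frame = base frame: x ahead of the robot, y to its left, z up, the work surface at z = 0. Lengths are in m, angles in rad, forces in N, time in s.
With the tool pointing down it reaches from about 0.275 to 0.975 m from the base axis. Payload 8.4 kg.
Tool frame: the origin (TCP) lies on the centre line of the jaws, within the pads' length; the fingertips stand tips_ahead ahead of it and the grasp point (between the pads) lies 8 mm behind it (tips_ahead is the distance from the TCP to the fingertips, in m); z points along the fingers, y is the line along which they close (so a half turn about z gives the same grasp; the last joint's range is limited). The gripper opens to 92 mm and grips with 3 to 60 N. Pads are 20 mm wide; open, the fingers measure 128 mm over their backs; the gripper's body (75 mm by 189 mm) begins 69 mm behind the grasp point.
Start: joints at [-1.118, 0.353, 1.633, -0, 1.155, -0.002], TCP at [0.275, -0.561, 0.226] pointing down, gripper open.
Joint ranges: [-2.63, 2.63], [-0.92, 2.1], [0.06, 2.66], [-1.3, 4.44], [0, 2.69], [-3.02, 3.02]. Speed limits (rad/s): [2.22, 2.22, 2.79, 3.14, 3.14, 3.14].

### API

Orientations are given as [roll, pitch, yaw] about the fixed x, y, z axes, in that order (R = Rz(yaw) Ry(pitch) Rx(roll)).
In Python, from station import get_obs, grab_frame, close_job, look_for, cut_out, tips_ahead gives the robot as it stands. The module is installed in compiled form; this text tells all that it offers.
- The arm moves only by the tool carry_out, never from a script. Its argument "moves" is a list of rows, each a list of 2 entries, a list of its own where there are three numbers: the shift along the world's x, y, z in mm, then the turn about the world's z in rad. In form: [[[dx, dy, dz], yaw], ...]. A call has 1 to 12 rows; each row shifts and turns the commanded pose from where the row before left it; what a row does not reach is not made up. A row lasts 1/12 s, in which the tool goes at most 41.7 mm and 7.16 degrees, less where a joint would pass 70% of its speed; a pose out of reach is approached as far as the arm can. A call is refused whole if a number of a shift passes 41.7 or a number of a turn 0.125, either way. A call with a gripper value outside its range is refused whole. "fingers" is the finger opening in mm, from 0 to 91.9, set as the call begins (left out, the last holds). The fingers move at their own pace and stop on an object; "force" is the grip in N (left out, the last holds). Time passes only in rows, so rows that do not move let the fingers close. It gives the time, the measured TCP pose, the force, the opening and the grip force at its end, in the units of the state.
- get_obs(): the state, without advancing time (a new reading comes with each control period).
- grab_frame(name): name is "scene" or "top" or "wrist"; returns a dict with "color" (384x512x3 uint8, red, green, blue), "camera_matrix" (3x3 intrinsics, pixels), "rvec" (rotation vector, rad) and "tvec" (3), from world to camera coordinates, as OpenCV has them. Camera axes: x right, y down, z forward; pixel columns grow to the right and rows downward; lengths in m; the calibration is good to about 2 mm. A picture is of the moment at which its call begins. There is no depth.
- close_job(): hands the job in; it is judged then, once.
Trained networks look in a picture, given as the dict that the camera call returned (one of the last four; its "shot" number tells which), for a name from the list of things; names that differ only in an ending like _2 or _b are one class to them, and where a whole thing is asked for, a point or a joint stands for the part that bears it (a point fixed in the world has none). Each returns a list of dicts, best first, with "conf" (0 to 1); they miss things now and then, are a little off and sometimes report something else, mostly with a low value. They report only what shows in the picture. A call takes as long as a camera call.
- look_for(picture, query): "xyz" ([x, y, z] in m, in world coordinates, good to about 4 mm: the middle of the surface that is visible of it).
- cut_out(picture, query): "pixels" (384x512 bool, what is visible of it).
The state is a dict: "t": time; "qpos": joint angles; "qd": joint speeds; "joint_torque": joint torques, N m; "tcp_pos": TCP position; "orientation": TCP orientation; "ft_force": force on the tool from outside, world axes, zero at the start; "wrist_torque": the same for the moment, N m; "opening": finger opening in m; "finger_force": force on a finger pad.
Only numpy, scipy, OpenCV 4.12 (cv2) and the standard library are available. Lean on these libraries where they do the work, as an engineer would, in place of code of your own. Each camera call takes 0.05 s, during which the arm holds its last target. There are 200 camera calls.

## Working session

There is one attempt and no reset: what is moved stays moved. The work goes in short steps, Python scripts to look and compute and a tool call to move; the robot and the scene stay as the last step left them, time stands still between calls to the robot, and variables do not carry over. Pictures are saved under pics/ and viewed, at most 10 in all, crops included, and the job is handed in when it is done.

Besides the shell and the picture viewer there is one more tool, called after "Call:" as a command line: name --argument value ..., lists and objects as JSON in quotes. carry_out: Moves the arm, as the interface text tells. Its arguments: {"type":"object","properties":{"moves":{"type":"array"},"fingers":{"type":"number"},"force":{"type":"number"}},"required":["moves"]}

```bash
mkdir -p pics; ls; cat > h.py <<'E'
import numpy as np, cv2
from station import *
def save(p,n): cv2.imwrite('pics/'+n,p['color'][:,:,::-1])
def proj(p,X): return cv2.projectPoints(np.array(X,float).reshape(-1,3),p['rvec'],p['tvec'],p['camera_matrix'],None)[0].reshape(-1,2)
E
python3 - <<'E'
from h import *
print(tips_ahead if not callable(tips_ahead) else tips_ahead())
o=get_obs(); print({k:np.round(v,3).tolist() for k,v in o.items()})
ps={n:grab_frame(n) for n in('scene','top')}
cv2.imwrite('pics/a.png',np.vstack([ps[n]['color'] for n in ps])[:,:,::-1][:, :] if 0 else cv2.resize(np.hstack([ps['scene']['color'],ps['top']['color']]),(800,300),interpolation=cv2.INTER_AREA)[:,:,::-1])
save(ps['scene'],'s.png');save(ps['top'],'t.png')
for q in ['stand','table_edge','capstan_hub','near_hole','far_hole','table_hole','pin_rest','lock_pin','pin_tip','alcohol_bottle','blower','ring_gauge','screw_bin','marker_black','vee_block','mouse','tape_roll']:
  for n in ps:
    r=look_for(ps[n],q)
    print(q,n,[(np.round(d['xyz'],3).tolist(),round(d['conf'],2)) for d in r[:2]])
for n in ps:
  p=ps[n];R=cv2.Rodrigues(p['rvec'])[0];print(n,(-R.T@np.ravel(p['tvec'])).round(3),p['camera_matrix'][0,0])
E
```

```text
pics
0.011
{'t': 0.0, 'qpos': [-1.118, 0.354, 1.634, -0.0, 1.155, -0.002], 'qd': [0.001, -0.0, 0.001, 0.0, -0.002, 0.001], 'joint_torque': [0.0, -59.385, -33.422, 0.07, 0.024, -0.0], 'tcp_pos': [0.274, -0.561, 0.225], 'orientation': [-3.14, 0.0, 0.455], 'ft_force': [0.4, -1.579, -0.396], 'wrist_torque': [-0.03, -0.009, 0.015], 'finger_force': 0.0, 'opening': 0.092}
stand scene [([0.579, -0.049, 0.182], 0.82)]
stand top [([0.59, -0.075, 0.21], 0.85)]
table_edge scene [([0.552, -0.047, 0.202], 0.9)]
table_edge top [([0.594, -0.077, 0.208], 0.67), ([0.569, -0.065, 0.198], 0.62)]
capstan_hub scene [([0.567, -0.043, 0.054], 0.89), ([0.783, 0.043, 0.019], 0.51)]
capstan_hub top [([0.534, -0.112, 0.062], 0.44), ([0.519, -0.315, 0.008], 0.41)]
near_hole scene [([0.577, -0.047, 0.177], 0.79), ([0.552, -0.048, 0.203], 0.67)]
near_hole top [([0.594, -0.075, 0.208], 0.76)]
far_hole scene [([0.582, -0.054, 0.177], 0.82), ([0.568, -0.044, 0.054], 0.58)]
far_hole top [([0.591, -0.077, 0.205], 0.79)]
table_hole scene [([0.553, -0.047, 0.207], 0.74)]
table_hole top [([0.66, -0.302, 0.114], 0.61), ([0
[... 556 characters left out ...]
0.73), ([0.338, -0.232, 0.04], 0.67)]
ring_gauge scene [([0.431, -0.155, 0.017], 0.53)]
ring_gauge top [([0.427, -0.16, 0.019], 0.73)]
screw_bin scene [([0.786, 0.039, 0.017], 0.67)]
screw_bin top [([0.786, 0.056, 0.016], 0.68)]
marker_black scene []
marker_black top [([0.363, -0.448, 0.014], 0.49), ([0.525, -0.325, 0.071], 0.35)]
vee_block scene []
vee_block top [([0.655, 0.132, 0.04], 0.82)]
mouse scene [([0.568, -0.555, 0.022], 0.51)]
mouse top [([0.566, -0.57, 0.035], 0.66), ([0.535, -0.108, 0.058], 0.41)]
tape_roll scene [([0.441, -0.591, 0.012], 0.44)]
tape_roll top [([0.432, -0.621, 0.018], 0.63)]
scene [0.048 0.567 1.101] 387.8133820733631
top [ 0.398 -0.244  1.241] 397.9909443528191
```

View pics/s.png

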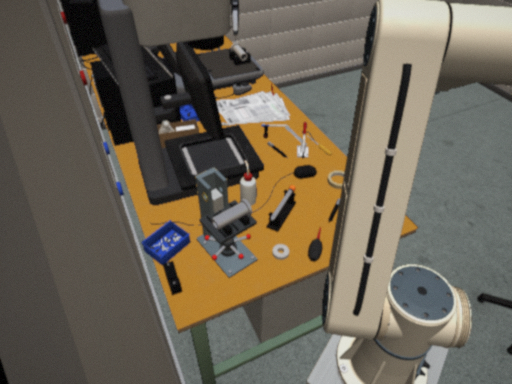

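View pics/t.png

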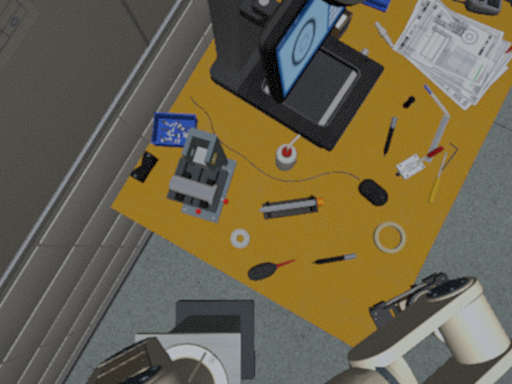

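```bash
python3 - <<'E'
import cv2,numpy as np
s=cv2.imread('pics/s.png');t=cv2.imread('pics/t.png')
a=cv2.resize(s[160:280,180:280],(500,600),interpolation=cv2.INTER_CUBIC)
b=cv2.resize(t[120:240,160:220],(300,600),interpolation=cv2.INTER_CUBIC)
cv2.imwrite('pics/c.png',np.hstack([a,b]))
E
```

```text
(no output)
```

View pics/c.png

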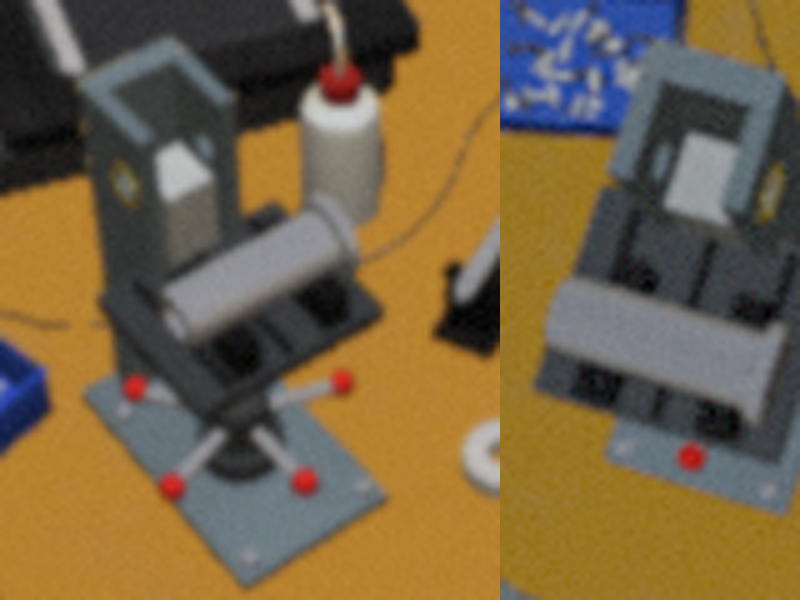

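```bash
cat > fit.py <<'E'
from h import *
from scipy.optimize import least_squares
S=lambda u,v:(u/5+180,v/5+160); T=lambda u,v:((u-500)/5+160,v/5+120)
ps={n:grab_frame(n) for n in('scene','top')}
obs=[('scene',(-90,60,14),S(245,580)),('scene',(-90,-60,14),S(387,492)),('scene',(115,60,14),S(85,393)),
('top',(-90,60,14),T(607,456)),('top',(-90,-60,14),T(785,510)),('top',(108,35,302),T(650,40)),('top',(108,-35,302),T(787,77)),
('scene',(108,-35,302),S(172,40)),('scene',(36,-35,300),S(237,98)),('scene',(58,35,250),S(124,183))]
balls=[('scene',S(135,388)),('scene',S(342,382)),('scene',S(172,487)),('scene',S(304,482)),('top',T(691,458))]
def f(p,full=False):
  x,y,w,q=p; c,s=np.cos(w),np.sin(w); W=lambda P:[x+c*P[0]/1e3-s*P[1]/1e3,y+s*P[0]/1e3+c*P[1]/1e3,P[2]/1e3]
  r=[(proj(ps[n],W(P))[0]-o) for n,P,o in obs]
  for n,o in balls:
    c5=[proj(ps[n],W((-74*np.cos(q+k*1.2566),-74*np.sin(q+k*1.2566),55)))[0]-o for k in range(5)]
    r.append(min(c5,key=lambda d:d@d))
  return np.array(r) if full else np.ravel(r)
best=min((least_squares(f,[.57,-.05,w,q],loss='soft_l1') for w in(0,-.3,.3) for q in(0,.3,.6,.9)),key=lambda b:b.cost)
print(best.x.round(4),best.cost); print(f(best.x,True).round(1).tolist())
for n in('scene','top'):
  m=cut_out(ps[n],'lock_pin')[0]; v,u=np.nonzero(m['pixels']); print(n,m['conf'],len(u))
  R=cv2.Rodrigues(ps[n]['rvec'])[0]; C=-R.T@np.ravel(ps[n]['tvec'])
  K=ps[n]['camera_matrix']; d=R.T@np.linalg.inv(K)@np.vstack([u,v,np.ones(len(u))]); k=(.066-C[2])/d[2]; X=(C[:,None]+d*k)[:2].T
  mm=X.mean(0); _,_,V=np.linalg.svd(X-mm,full_matrices=False); a=(X-mm)@V[0]; print(mm.round(3),V[0].round(3),np.degrees(np.arctan2(V[0,1],V[0,0])).round(1),a.min().round(3),a.max().round(3), (mm+V[0]*(a.min()+a.max())/2).round(3))
E
python3 fit.py
```

```text
[ 0.5837 -0.0618 -0.3102  0.016 ] 4.407460690755209
[[0.1, 0.4], [0.6, -0.3], [-0.9, -1.2], [-1.3, 0.6], [-0.3, 1.0], [0.1, -1.1], [-0.2, -0.7], [-0.1, -1.4], [0.0, -0.2], [0.5, 0.1], [0.4, 0.2], [0.1, 0.2], [0.2, -0.1], [0.3, 0.1], [-0.1, -0.3]]
scene 0.46 253
[ 0.567 -0.045] [0.537 0.843] 57.5 -0.075 0.064 [ 0.564 -0.05 ]
top 0.88 357
[ 0.525 -0.325] [ 0.122 -0.993] -83.0 -0.102 0.089 [ 0.525 -0.318]
```

Call:
carry_out --moves '[[[17.5, -36, 6], 0], [[17.5, -36, 6], 0], [[17.5, -36, 6], 0], [[17.5, -36, 6], 0], [[17.5, -36, 6], 0], [[17.5, -36, 6], 0], [[17.5, -36, 6], 0], [[17.5, -36, 6], 0], [[17.5, -36, 6], 0], [[17.5, -36, 6], 0], [[17.5, -36, 6], 0], [[17.5, -36, 6], 0]]' --fingers 0

```text
t: 3.0
tcp_pos: [0.447, -0.9162, 0.2758]
orientation: [3.112, -0.0, 0.455]
ft_force: [-8.6, 19.5, 17.6]
opening: 0.014
finger_force: 0.0
```

```bash
python3 - <<'E'
from h import *
o=get_obs(); print({k:np.round(v,3).tolist() for k,v in o.items()})
E
```

```text
{'t': 3.0, 'qpos': [-1.118, 1.173, 0.057, 0.0, 1.882, -0.002], 'qd': [0.0, 0.267, -0.031, 0.002, -0.089, 0.003], 'joint_torque': [0.062, -26.854, -139.83, 0.032, 2.677, -0.036], 'tcp_pos': [0.447, -0.916, 0.276], 'orientation': [3.112, -0.0, 0.455], 'ft_force': [-8.627, 19.495, 17.643], 'wrist_torque': [0.898, 0.301, 0.177], 'finger_force': 0.0, 'opening': 0.014}
```

Call:
carry_out --moves '[[[0, 0, 0], 0], [[9, -18, 0], 0], [[9, -18, 0], 0], [[9, -18, 0], 0], [[9, -18, 0], 0]]'

```text
t: 3.42
tcp_pos: [0.4595, -0.9402, 0.2648]
orientation: [3.046, 0.0, 0.455]
ft_force: [0.2, 0.4, -0.5]
opening: 0.0004
finger_force: 0.0
```

```bash
cat > o.py <<'E'
from h import *
o=get_obs(); print({k:np.round(o[k],3).tolist() for k in ('t','qpos','tcp_pos','orientation','ft_force')})
E
python3 o.py
```

```text
{'t': 3.417, 'qpos': [-1.118, 1.185, 0.058, 0.0, 1.803, -0.002], 'tcp_pos': [0.459, -0.94, 0.265], 'orientation': [3.046, 0.0, 0.455], 'ft_force': [0.198, 0.368, -0.512]}
```

Call:
carry_out --moves '[[[-9, 18, 0], 0], [[-9, 18, 0], 0], [[-9, 18, 0], 0], [[-9, 18, 0], 0], [[0, 0, 0], 0]]'

```text
t: 3.83
tcp_pos: [0.4259, -0.8729, 0.2643]
orientation: [3.052, 0.0, 0.455]
ft_force: [-0.7, 0.1, -0.1]
opening: 0.0002
finger_force: 0.0
```

```bash
python3 o.py
```

```text
{'t': 3.833, 'qpos': [-1.119, 0.896, 0.632, 0.0, 1.523, -0.003], 'tcp_pos': [0.426, -0.873, 0.264], 'orientation': [3.052, 0.0, 0.455], 'ft_force': [-0.695, 0.135, -0.112]}
```

Call:
carry_out --moves '[[[18, -36, 5], 0], [[18, -36, 5], 0], [[18, -36, 5], 0], [[18, -36, 5], 0], [[18, -36, 5], 0], [[18, -36, 5], 0], [[18, -36, 5], 0], [[18, -36, 5], 0], [[18, -36, 5], 0], [[18, -36, 5], 0], [[18, -36, 5], 0], [[0, 0, 0], 0]]'

```text
t: 4.83
tcp_pos: [0.5016, -1.0203, 0.2419]
orientation: [2.814, -0.0, 0.455]
ft_force: [0.4, 0.5, -0.4]
opening: 0.0005
finger_force: 0.0
```

```bash
python3 o.py
```

```text
{'t': 4.833, 'qpos': [-1.115, 1.224, 0.058, -0.0, 1.532, 0.001], 'tcp_pos': [0.502, -1.02, 0.242], 'orientation': [2.814, -0.0, 0.455], 'ft_force': [0.403, 0.484, -0.425]}
```

Call:
carry_out --moves '[[[18, -36, 8], 0], [[18, -36, 8], 0], [[18, -36, 8], 0], [[18, -36, 8], 0], [[18, -36, 8], 0], [[18, -36, 8], 0], [[18, -36, 8], 0], [[18, -36, 8], 0], [[18, -36, 8], 0], [[18, -36, 8], 0], [[18, -36, 8], 0], [[0, 0, 0], 0]]'

```text
t: 5.83
tcp_pos: [0.5513, -1.1158, 0.2486]
orientation: [2.499, -0.001, 0.455]
ft_force: [0.0, 1.2, -0.8]
opening: 0.0005
finger_force: 0.0
```

```bash
python3 o.py
```

```text
{'t': 5.833, 'qpos': [-1.113, 1.267, 0.058, -0.001, 1.174, 0.003], 'tcp_pos': [0.551, -1.116, 0.249], 'orientation': [2.499, -0.001, 0.455], 'ft_force': [0.027, 1.173, -0.752]}
```

Call:
carry_out --moves '[[[-9, 18, 2], 0], [[-18, 37, 4], 0], [[-18, 37, 4], 0], [[-18, 37, 4], 0], [[-18, 37, 4], 0], [[-18, 37, 4], 0], [[-18, 37, 4], 0], [[-18, 37, 4], 0], [[-18, 37, 4], 0], [[-18, 37, 4], 0], [[-18, 37, 4], 0], [[-18, 37, 4], 0]]'

```text
t: 6.83
tcp_pos: [0.3673, -0.738, 0.2945]
orientation: [2.497, -0.001, 0.455]
ft_force: [0.3, 0.3, 1.4]
opening: 0.0005
finger_force: 0.0
```

Call:
carry_out --moves '[[[-18, 37, 0], 0], [[-18, 37, 0], 0], [[-18, 37, 0], 0], [[-18, 37, 0], 0], [[-18, 37, 0], 0], [[-18, 37, 0], 0], [[-18, 37, 0], 0], [[-18, 37, 0], 0]]'

```text
t: 7.5
tcp_pos: [0.2234, -0.4423, 0.2937]
orientation: [2.497, -0.001, 0.455]
ft_force: [-0.3, 0.1, 0.7]
opening: 0.0002
finger_force: 0.0
```

```bash
python3 o.py
```

```text
{'t': 7.5, 'qpos': [-1.1, -0.228, 2.267, -0.019, 0.459, 0.03], 'tcp_pos': [0.223, -0.442, 0.294], 'orientation': [2.497, -0.001, 0.455], 'ft_force': [-0.268, 0.111, 0.681]}
```

Call:
carry_out --moves '[[[-14, 27, 0], 0], [[-14, 27, 0], 0], [[-14, 27, 0], 0], [[-14, 27, 0], 0], [[-14, 27, 0], 0], [[0, 0, 0], 0]]'

```text
t: 8.0
tcp_pos: [0.1524, -0.3053, 0.2935]
orientation: [2.496, -0.001, 0.455]
ft_force: [-0.9, 0.6, -0.4]
opening: 0.0002
finger_force: 0.0
```

```bash
python3 o.py
```

```text
{'t': 8.0, 'qpos': [-1.109, -0.622, 2.454, -0.005, 0.664, 0.009], 'tcp_pos': [0.152, -0.305, 0.294], 'orientation': [2.496, -0.001, 0.455], 'ft_force': [-0.851, 0.616, -0.392]}
```

```bash
cat > fk.py <<'E'
import numpy as np
from scipy.optimize import least_squares
D=[(.354,1.634,1.155,.274,-.561,.225),(1.185,.058,1.803,.4595,-.9402,.2648),(.896,.632,1.523,.4259,-.8729,.2643),(1.224,.058,1.532,.5016,-1.0203,.2419),(1.267,.058,1.174,.5513,-1.1158,.2486),(-.228,2.267,.459,.2234,-.4423,.2937),(-.622,2.454,.664,.1524,-.3053,.2935)]
D=np.array(D)
A=[];b=[]
for q2,q3,q5,x,y,z in D:
  s=q2+q3;t=s+q5
  A.append([1,0,np.sin(q2),np.sin(s),np.cos(s),np.sin(t)]);b.append(np.hypot(x,y))
  A.append([0,1,np.cos(q2),np.cos(s),-np.sin(s),np.cos(t)]);b.append(z)
P,res,rk,sv=np.linalg.lstsq(np.array(A),np.array(b),rcond=None)
def fk(q): q2,q3,q5=q;s=q2+q3;t=s+q5;return np.array([P@[1,0,np.sin(q2),np.sin(s),np.cos(s),np.sin(t)],P@[0,1,np.cos(q2),np.cos(s),-np.sin(s),np.cos(t)],t])
def ik(r,z,tilt):
  f=lambda q:(fk(q)-[r,z,np.pi-tilt])
  B=([-.92,.06,0],[2.1,2.66,2.69]);return min((least_squares(f,g,bounds=B) for g in([.3,1.6,1.],[-.3,2.2,.5],[1,.3,1.5])),key=lambda o:o.cost)
if __name__=='__main__':
  print(P.round(3),res,sv.round(2))
  for t in(.64,.75,.87,1.0,1.05):
    for r in(.45,.5,.55):
      o=ik(r,.06,t);print(t,r,o.x.round(2),fk(o.x).round(3),round(o.cost,6))
E
python3 fk.py
```

```text
[0.001 0.295 0.568 0.494 0.059 0.349] [1.63660086e-07] [4.71 3.97 1.8  0.75 0.41 0.22]
0.64 0.45 [0.04 2.5  0.  ] [0.453 0.136 2.536] 0.00351
0.64 0.5 [0.14 2.4  0.  ] [0.51  0.13  2.539] 0.003178
0.64 0.55 [0.24 2.3  0.  ] [0.565 0.12  2.538] 0.002552
0.75 0.45 [-0.11  2.55  0.  ] [0.437 0.177 2.441] 0.008213
0.75 0.5 [0.02 2.43 0.  ] [0.502 0.176 2.45 ] 0.008476
0.75 0.55 [0.13 2.32 0.  ] [0.565 0.169 2.455] 0.008047
0.87 0.45 [-0.3   2.63  0.  ] [0.402 0.215 2.33 ] 0.014791
0.87 0.5 [-0.15  2.5   0.  ] [0.475 0.224 2.348] 0.01663
0.87 0.55 [-0.    2.36  0.  ] [0.549 0.223 2.361] 0.017254
1.0 0.45 [-0.44  2.66  0.  ] [0.394 0.254 2.216] 0.023154
1.0 0.5 [-0.4   2.62  0.  ] [0.416 0.261 2.222] 0.027054
1.0 0.55 [-0.2   2.45  0.  ] [0.506 0.276 2.25 ] 0.030265
1.05 0.45 [-0.49  2.66  0.  ] [0.396 0.271 2.174] 0.027055
1.05 0.5 [-0.49  2.66  0.  ] [0.396 0.271 2.172] 0.031024
1.05 0.55 [-0.3  2.5  0. ] [0.478 0.293 2.202] 0.035768
```

Call:
carry_out --moves '[[[14, -28, 0], 0], [[18, -36, 4], 0], [[18, -36, 4], 0.12], [[18, -36, 4], 0.12], [[18, -36, 4], 0.12], [[18, -36, 4], 0.12]]'

```text
t: 8.5
tcp_pos: [0.2277, -0.4481, 0.3047]
orientation: [2.517, -0.001, 0.725]
ft_force: [0.3, -0.1, 0.0]
opening: 0.0006
finger_force: 0.0
```

```bash
python3 o.py
```

```text
{'t': 8.5, 'qpos': [-1.273, -0.199, 2.21, 0.447, 0.597, -0.73], 'tcp_pos': [0.228, -0.448, 0.305], 'orientation': [2.517, -0.001, 0.725], 'ft_force': [0.265, -0.12, 0.024]}
```

Call:
carry_out --moves '[[[18, -36, 0], 0], [[18, -36, 0], 0], [[18, -36, 0], -0.1], [[18, -36, 0], -0.12], [[18, -36, 0], -0.12], [[18, -36, 0], -0.12], [[10, -20, 0], -0.12], [[0, 0, 0], -0.12], [[0, 0, 0], -0.12], [[0, 0, 0], -0.12], [[0, 0, 0], -0.12], [[0, 0, 0], -0.12]]'

```text
t: 9.5
tcp_pos: [0.3091, -0.6156, 0.3006]
orientation: [2.544, -0.004, -0.117]
ft_force: [0.2, -1.0, -0.6]
opening: 0.0006
finger_force: 0.0
```

```bash
python3 o.py
```

```text
{'t': 9.5, 'qpos': [-0.907, 0.199, 1.809, -0.597, 0.776, 1.139], 'tcp_pos': [0.309, -0.616, 0.301], 'orientation': [2.544, -0.004, -0.117], 'ft_force': [0.166, -0.977, -0.605]}
```

Call:
carry_out --moves '[[[8, -16, 0], -0.12], [[8, -16, 0], -0.12], [[8, -16, 0], -0.12], [[8, -16, 0], -0.12], [[4, -8, 0], -0.12], [[0, 0, 0], -0.12], [[0, 0, 0], -0.12], [[0, 0, 0], -0.12], [[0, 0, 0], -0.12], [[0, 0, 0], -0.12], [[0, 0, 0], -0.12], [[0, 0, 0], -0.12]]'

```text
t: 10.5
tcp_pos: [0.346, -0.6868, 0.2993]
orientation: [2.549, -0.003, -1.556]
ft_force: [0.6, -0.3, 0.2]
opening: 0.0005
finger_force: 0.0
```

Call:
carry_out --moves '[[[8, -16, 0], -0.12], [[8, -16, 0], -0.12], [[8, -16, 0], -0.12], [[8, -16, 0], -0.12], [[8, -16, 0], 0]]'

```text
t: 10.92
tcp_pos: [0.3812, -0.7639, 0.299]
orientation: [2.55, -0.004, -2.007]
ft_force: [1.3, -1.9, 1.1]
opening: 0.0005
finger_force: 0.0
```

```bash
python3 o.py
```

```text
{'t': 10.917, 'qpos': [-0.989, 1.151, 0.175, -0.404, 2.292, 2.395], 'tcp_pos': [0.381, -0.764, 0.299], 'orientation': [2.55, -0.004, -2.007], 'ft_force': [1.281, -1.878, 1.133]}
```

Call:
carry_out --moves '[[[18, -36, 5], 0], [[18, -36, 5], 0], [[18, -36, 5], 0], [[18, -36, 5], 0], [[18, -36, 5], 0], [[18, -36, 5], 0], [[18, -36, 5], 0], [[18, -36, 5], 0], [[18, -36, 5], 0], [[18, -36, 5], 0], [[18, -36, 5], 0], [[18, -36, 5], 0]]'

```text
t: 11.92
tcp_pos: [0.3991, -0.8848, 0.2539]
orientation: [2.753, -0.191, -1.898]
ft_force: [0.0, -0.8, -0.3]
opening: 0.0003
finger_force: 0.0
```

```bash
cat >> o.py <<'E'
from scipy.spatial.transform import Rotation as Ro
R=Ro.from_euler('xyz',o['orientation']).as_matrix()
# tilt vector in tool frame: horizontal component of approach expressed along yaw-rotated tool axes
a=R[:,2]; az=np.arctan2(a[1],a[0]); print('tilt',np.arccos(-a[2]).round(3),'slant az',az.round(3),'closing z',R[2,1].round(3),'closing az',np.arctan2(R[1,1],R[0,1]).round(3),'tcp az',np.arctan2(*o['tcp_pos'][1::-1]).round(3),'r',np.hypot(*o['tcp_pos'][:2]).round(3))
E
python3 o.py
```

```text
{'t': 11.917, 'qpos': [-1.013, 1.225, 0.058, -0.43, 2.017, 2.336], 'tcp_pos': [0.399, -0.885, 0.254], 'orientation': [2.753, -0.191, -1.898], 'ft_force': [0.026, -0.778, -0.281]}
tilt 0.431 slant az -3.033 closing z 0.372 closing az 2.737 tcp az -1.147 r 0.971
```

Call:
carry_out --moves '[[[16, -37, 7], 0], [[16, -37, 7], 0], [[16, -37, 7], 0], [[16, -37, 7], 0], [[16, -37, 7], 0], [[16, -37, 7], 0], [[16, -37, 7], 0], [[16, -37, 7], 0], [[16, -37, 7], 0], [[16, -37, 7], 0], [[16, -37, 7], 0], [[16, -37, 7], 0]]'

```text
t: 12.92
tcp_pos: [0.4089, -1.0207, 0.2429]
orientation: [2.967, -0.43, -1.826]
ft_force: [-0.1, 0.3, -0.1]
opening: 0.0008
finger_force: 0.0
```

```bash
python3 o.py
```

```text
{'t': 12.917, 'qpos': [-1.061, 1.241, 0.058, -0.423, 1.642, 2.3], 'tcp_pos': [0.409, -1.021, 0.243], 'orientation': [2.967, -0.43, -1.826], 'ft_force': [-0.149, 0.328, -0.075]}
tilt 0.462 slant az -2.227 closing z 0.158 closing az 2.813 tcp az -1.19 r 1.1
```

Call:
carry_out --moves '[[[15, -38, 8], 0], [[15, -38, 8], 0], [[15, -38, 8], 0], [[15, -38, 8], 0], [[15, -38, 8], 0], [[15, -38, 8], 0], [[15, -38, 8], 0], [[15, -38, 8], 0]]'

```text
t: 13.58
tcp_pos: [0.4151, -1.1111, 0.2481]
orientation: [3.113, -0.605, -1.805]
ft_force: [0.6, 0.8, -0.8]
opening: 0.0006
finger_force: 0.0
```

```bash
python3 o.py
```

```text
{'t': 13.583, 'qpos': [-1.1, 1.26, 0.058, -0.41, 1.374, 2.274], 'tcp_pos': [0.415, -1.111, 0.248], 'orientation': [3.113, -0.605, -1.805], 'ft_force': [0.579, 0.783, -0.841]}
tilt 0.606 slant az -1.856 closing z 0.023 closing az 2.891 tcp az -1.213 r 1.186
```

Call:
carry_out --moves '[[[0, 0, 0], 0.12], [[0, 0, 0], 0.12], [[0, 0, 0], 0.12], [[0, 0, 0], 0.12], [[14, -38, 8], 0.1], [[14, -38, 8], 0.06], [[14, -38, 8], 0], [[14, -38, 8], 0]]'

```text
t: 14.25
tcp_pos: [0.433, -1.169, 0.2469]
orientation: [3.116, -0.651, -1.265]
ft_force: [0.6, 0.1, -3.2]
opening: 0.0008
finger_force: 0.0
```

```bash
python3 o.py; cat >> fk.py <<'E'
E
python3 - <<'E'
import sys; sys.path.insert(0,'.')
from fk import *
def ik2(r,z,tilt):
  f=lambda q:(fk(q)-[r,z,np.pi-tilt]); return min((least_squares(f,g,bounds=([-.92,.06,-2.69],[2.1,2.66,2.69])) for g in([.3,1.6,.1],[-.3,2.2,-.3],[.4,2.3,-.5])),key=lambda o:o.cost)
for t in(.65,.7,.75):
  for r in(.47,.5,.54):
    for z in(.06,.12,.2,.3):
      o=ik2(r,z,t); print(t,r,z,o.x.round(2),round(o.cost,6))
E
```

```text
{'t': 14.25, 'qpos': [-1.199, 1.268, 0.063, -0.072, 1.162, 1.652], 'tcp_pos': [0.433, -1.169, 0.247], 'orientation': [3.116, -0.651, -1.265], 'ft_force': [0.619, 0.149, -3.238]}
tilt 0.652 slant az -1.308 closing z 0.021 closing az -2.852 tcp az -1.216 r 1.247
0.65 0.47 0.06 [ 0.34  2.54 -0.39] 0.0
0.65 0.47 0.12 [ 0.13  2.51 -0.15] 0.0
0.65 0.47 0.2 [-0.11  2.43  0.16] 0.0
0.65 0.47 0.3 [-0.29  2.3   0.49] 0.0
0.65 0.5 0.06 [ 0.36  2.48 -0.35] 0.0
0.65 0.5 0.12 [ 0.17  2.45 -0.13] 0.0
0.65 0.5 0.2 [-0.05  2.38  0.16] 0.0
0.65 0.5 0.3 [-0.23  2.26  0.46] 0.0
0.65 0.54 0.06 [ 0.39  2.4  -0.3 ] 0.0
0.65 0.54 0.12 [ 0.22  2.38 -0.1 ] 0.0
0.65 0.54 0.2 [0.02 2.31 0.15] 0.0
0.65 0.54 0.3 [-0.15  2.19  0.44] 0.0
0.7 0.47 0.06 [ 0.38  2.57 -0.51] 0.0
0.7 0.47 0.12 [ 0.15  2.54 -0.25] 0.0
0.7 0.47 0.2 [-0.11  2.47  0.08] 0.0
0.7 0.47 0.3 [-0.31  2.33  0.42] 0.0
0.7 0.5 0.06 [ 0.39  2.51 -0.46] 0.0
0.7 0.5 0.12 [ 0.18  2.49 -0.23] 0.0
0.7 0.5 0.2 [-0.05  2.42  0.07] 0.0
0.7 0.5 0.3 [-0.24  2.29  0.39] 0.0
0.7 0.54 0.06 [ 0.41  2.43 -0.4 ] 0.0
0.7 0.54 0.12 [ 0.23  2.41 -0.2 ] 0.0
0.7 0.54 0.2 [0.03 2.35 0.07] 0.0
0.7 0.54 0.3 [-0.16  2.23  0.37] 0.0
0.75 0.47 0.06 [ 0.43  2.6  -0.64] 0.0
0.75 0.47 0.12 [ 0.18  2.58 -0.36] 0.0
0.75 0.47 0.2 [-0.1   2.5  -0.01] 0.0
0.75 0.47 0.3 [-0.32  2.37  0.35] 0.0
0.75 0.5 0.06 [ 0.43  2.54 -0.58] 0.0
0.75 0.5 0.12 [ 0.21  2.52 -0.34] 0.0
0.75 0.5 0.2 [-0.04  2.45 -0.02] 0.0
0.75 0.5 0.3 [-0.25  2.33  0.32] 0.0
0.75 0.54 0.06 [ 0.44  2.46 -0.51] 0.0
0.75 0.54 0.12 [ 0.25  2.44 -0.3 ] 0.0
0.75 0.54 0.2 [ 0.03  2.38 -0.02] 0.0
0.75 0.54 0.3 [-0.17  2.27  0.29] 0.0
```

Call:
carry_out --moves '[[[-1, 20, 6], 0], [[-3, 40, 6], 0.0], [[-3, 40, 6], 0.1], [[-3, 40, 6], 0.1], [[-3, 40, 6], 0.1], [[-3, 40, 6], 0.1], [[-3, 40, 6], 0.1], [[-3, 40, 6], 0.1], [[-3, 40, 6], 0.1], [[-3, 40, 6], 0.1], [[-3, 40, 6], 0.1], [[-3, 40, 6], 0.1]]'

```text
t: 15.25
tcp_pos: [0.4061, -0.7525, 0.3274]
orientation: [3.114, -0.666, -0.295]
ft_force: [0.1, 0.3, -0.1]
opening: 0.0009
finger_force: 0.0
```

```bash
python3 o.py
```

```text
{'t': 15.25, 'qpos': [-1.283, 0.465, 1.403, 0.66, 0.955, 0.289], 'tcp_pos': [0.406, -0.752, 0.327], 'orientation': [3.114, -0.666, -0.295], 'ft_force': [0.095, 0.326, -0.057]}
tilt 0.667 slant az -0.34 closing z 0.022 closing az -1.883 tcp az -1.076 r 0.855
```

Call:
carry_out --moves '[[[-3, 38, 0], 0.1], [[-3, 40, 0], 0.1], [[-3, 40, 0], 0.1], [[-3, 40, 0], 0.1], [[-3, 40, 0], 0.1], [[-3, 40, 0], 0.1], [[-3, 40, 0], 0.1], [[-3, 40, 0], 0.1], [[-3, 40, 0], 0.1], [[-3, 40, 0], 0.1], [[-3, 40, 0], 0.1], [[-3, 40, 0], 0.1]]'

```text
t: 16.25
tcp_pos: [0.3702, -0.2752, 0.3265]
orientation: [3.113, -0.663, 0.905]
ft_force: [0.7, -0.9, -0.2]
opening: 0.0004
finger_force: 0.0
```

```bash
python3 o.py
```

```text
{'t': 16.25, 'qpos': [-1.09, 0.12, 1.875, 0.615, 1.453, -0.586], 'tcp_pos': [0.37, -0.275, 0.326], 'orientation': [3.113, -0.663, 0.905], 'ft_force': [0.67, -0.861, -0.151]}
tilt 0.664 slant az 0.859 closing z 0.022 closing az -0.683 tcp az -0.639 r 0.461
```

Call:
carry_out --moves '[[[-1, 40, 0], 0.1], [[-1, 40, -8], 0.1], [[-1, 40, -10], 0.1], [[-1, 40, -10], 0.1], [[-1, 38, -10], 0.1], [[-1, 34, -20], 0.1], [[0, 20, -30], 0], [[0, 10, -35], 0], [[0, 0, -40], 0], [[0, 0, -40], 0], [[0, 0, -25], 0], [[0, 0, 0], 0]]'

```text
t: 17.25
tcp_pos: [0.3639, -0.0133, 0.0945]
orientation: [3.121, -0.666, 1.496]
ft_force: [-0.5, 0.0, 0.3]
opening: 0.0007
finger_force: 0.0
```

```bash
python3 o.py
```

```text
{'t': 17.25, 'qpos': [-0.592, 0.373, 2.232, 0.7, 1.014, -1.034], 'tcp_pos': [0.364, -0.013, 0.094], 'orientation': [3.121, -0.666, 1.496], 'ft_force': [-0.533, 0.005, 0.306]}
tilt 0.666 slant az 1.463 closing z 0.016 closing az -0.087 tcp az -0.036 r 0.364
```

Call:
carry_out --moves '[[[6, 0, 0], -0.12], [[6, 0, 0], -0.12], [[6, 0, 0], -0.12], [[6, 0, 0], -0.12], [[6, 0, 0], -0.12], [[6, 0, 0], -0.12], [[6, 0, 0], -0.12]]'

```text
t: 17.83
tcp_pos: [0.4089, -0.0149, 0.0997]
orientation: [3.112, -0.669, 0.654]
ft_force: [1.6, -0.1, 0.6]
opening: 0.0002
finger_force: 0.0
```

```bash
python3 o.py
```

```text
{'t': 17.833, 'qpos': [-0.544, 0.218, 2.507, 1.421, 0.61, -0.907], 'tcp_pos': [0.409, -0.015, 0.1], 'orientation': [3.112, -0.669, 0.654], 'ft_force': [1.626, -0.056, 0.567]}
tilt 0.669 slant az 0.606 closing z 0.023 closing az -0.935 tcp az -0.036 r 0.409
```

Call:
carry_out --moves '[[[5, 0, -2], -0.12], [[5, 0, -2], -0.12], [[5, 0, -2], -0.12], [[5, 0, -2], -0.12], [[4, 0, -2], -0.12], [[0, 0, -2], -0.12], [[0, 0, 0], 0]]'

```text
t: 18.42
tcp_pos: [0.4348, -0.0123, 0.0961]
orientation: [3.109, -0.69, 0.195]
ft_force: [0.3, 0.9, -0.1]
opening: 0.0003
finger_force: 0.0
```

```bash
python3 o.py; python3 - <<'E'
from h import *
p=grab_frame('wrist'); save(p,'w.png')
R=cv2.Rodrigues(p['rvec'])[0];print((-R.T@np.ravel(p['tvec'])).round(3))
E
```

```text
{'t': 18.417, 'qpos': [-0.209, 0.2, 2.608, 2.527, 0.392, -1.309], 'tcp_pos': [0.435, -0.012, 0.096], 'orientation': [3.109, -0.69, 0.195], 'ft_force': [0.347, 0.891, -0.084]}
tilt 0.691 slant az 0.144 closing z 0.025 closing az -1.396 tcp az -0.028 r 0.435
[ 0.394 -0.015  0.27 ]
```

View pics/w.png

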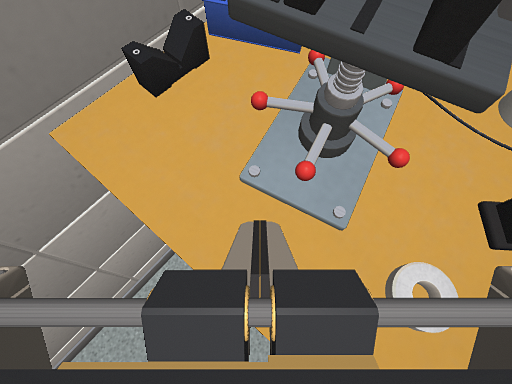

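```bash
cat > wp.py <<'E'
import sys; from h import *
w=-.3102;c,s=np.cos(w),np.sin(w)
W=lambda P:np.array([.5837+(c*P[0]-s*P[1])/1e3,-.0618+(s*P[0]+c*P[1])/1e3,P[2]/1e3])
def go(wps,start=None):
  cur=get_obs()['tcp_pos']*1e3 if start is None else W(start)*1e3
  d=cur/1e3-W([0,0,0]); print('now stand',[round(1e3*(c*d[0]+s*d[1])),round(1e3*(-s*d[0]+c*d[1])),round(cur[2])])
  for p in wps:
    t=W(p)*1e3; d=t-cur; n=max(1,int(np.ceil(np.linalg.norm(d)/p[3]))) if len(p)>3 else 1
    print(p,'delta',d.round(1).tolist(),n,'x',(d/n).round(1).tolist()); cur=t
E
python3 - <<'E'
from wp import *
p=grab_frame('wrist')
print([proj(p,W((-74*np.cos(.016+k*1.2566),-74*np.sin(.016+k*1.2566),55)))[0].round(0).tolist() for k in(0,1,4)])
print(proj(p,W((-90,60,14))),proj(p,W((-90,-60,14))))
arc=[(-63*np.cos(t),-63*np.sin(t),53,12) for t in(-.4,-.2,0,.2,.4,.6,.75)]
go([(-115,32,60,30),(-60,32,53,20)]+arc+[(-112,-42,53,35),(-112,45,53,35),(-52,45,53,20)])
E
```

```text
[[307.0, 170.0], [401.0, 158.0], [262.0, 99.0]]
[[239.52793658 174.93751055]] [[348.05193715 229.02542943]]
now stand [-158, 2, 95]
(-115, 32, 60, 30) delta [50.4, 15.3, -35.2] 3 x [16.8, 5.1, -11.7]
(-60, 32, 53, 20) delta [52.4, -16.8, -7.0] 3 x [17.5, -5.6, -2.3]
(np.float64(-58.02684262218176), np.float64(24.53335556544498), 53, 12) delta [-0.4, -7.7, 0.0] 1 x [-0.4, -7.7, 0.0]
(np.float64(-61.74419440399822), np.float64(12.516167840088857), 53, 12) delta [-7.2, -10.3, 0.0] 2 x [-3.6, -5.2, 0.0]
(np.float64(-63.0), np.float64(-0.0), 53, 12) delta [-5.0, -11.5, 0.0] 2 x [-2.5, -5.8, 0.0]
(np.float64(-61.74419440399822), np.float64(-12.516167840088857), 53, 12) delta [-2.6, -12.3, 0.0] 2 x [-1.3, -6.2, 0.0]
(np.float64(-58.02684262218176), np.float64(-24.53335556544498), 53, 12) delta [-0.1, -12.6, 0.0] 2 x [-0.1, -6.3, 0.0]
(np.float64(-51.99614373930974), np.float64(-35.57247582388723), 53, 12) delta [2.4, -12.4, 0.0] 2 x [1.2, -6.2, 0.0]
(np.float64(-46.09639873905072), np.float64(-42.94324188147005), 53, 12) delta [3.4, -8.8, 0.0] 1 x [3.4, -8.8, 0.0]
(-112, -42, 53, 35) delta [-62.5, 21.0, 0.0] 2 x [-31.2, 10.5, 0.0]
(-112, 45, 53, 35) delta [26.6, 82.8, 0.0] 3 x [8.9, 27.6, 0.0]
(-52, 45, 53, 20) delta [57.1, -18.3, 0.0] 3 x [19.0, -6.1, 0.0]
```

Call:
carry_out --moves '[[[12, 4, -9], -0.11], [[12, 4, -9], -0.11], [[13, 4, -9], -0.11], [[13, 3, -8], -0.11], [[0, 0, 0], 0]]'

```text
t: 18.93
tcp_pos: [0.4648, -0.0035, 0.0814]
orientation: [3.12, -0.701, -0.014]
ft_force: [0.4, 0.6, 0.6]
opening: 0.0004
finger_force: 0.0
```

```bash
python3 o.py; python3 - <<'E'
from wp import *
go([(-115,32,60,30),(-60,32,53,20)])
E
```

```text
{'t': 18.933, 'qpos': [0.023, 0.287, 2.576, 3.253, 0.423, -1.644], 'tcp_pos': [0.465, -0.004, 0.081], 'orientation': [3.12, -0.701, -0.014], 'ft_force': [0.424, 0.614, 0.565]}
tilt 0.701 slant az -0.048 closing z 0.017 closing az -1.599 tcp az -0.008 r 0.465
now stand [-131, 19, 81]
(-115, 32, 60, 30) delta [19.2, 7.3, -21.4] 1 x [19.2, 7.3, -21.4]
(-60, 32, 53, 20) delta [52.4, -16.8, -7.0] 3 x [17.5, -5.6, -2.3]
```

Call:
carry_out --moves '[[[6, 2, -7], -0.08], [[6, 2, -7], -0.08], [[7, 3, -7], -0.08], [[0, 0, 0], -0.03], [[0, 0, 0], 0]]'

```text
t: 19.35
tcp_pos: [0.4813, 0.0038, 0.0635]
orientation: [3.122, -0.701, -0.244]
ft_force: [0.0, 1.6, 0.5]
opening: 0.0004
finger_force: 0.0
```

```bash
python3 o.py; python3 - <<'E'
from wp import *
go([(-60,32,53,20)])
E
```

```text
{'t': 19.35, 'qpos': [0.234, 0.373, 2.518, 3.864, 0.495, -1.851], 'tcp_pos': [0.481, 0.004, 0.063], 'orientation': [3.122, -0.701, -0.244], 'ft_force': [0.037, 1.642, 0.47]}
tilt 0.701 slant az -0.275 closing z 0.015 closing az -1.828 tcp az 0.008 r 0.481
now stand [-117, 31, 63]
(-60, 32, 53, 20) delta [55.0, -16.8, -10.5] 3 x [18.3, -5.6, -3.5]
```

Call:
carry_out --moves '[[[18, -6, -4], 0], [[18, -5, -4], 0], [[19, -6, -2], 0], [[-2, -8, 0], 0], [[-4, -6, 0], 0], [[-4, -6, 0], 0], [[-3, -6, 0], 0], [[-2, -7, 0], 0], [[-2, -7, 0], 0]]'

```text
t: 20.1
tcp_pos: [0.5187, -0.0545, 0.0541]
orientation: [3.121, -0.701, -0.241]
ft_force: [3.0, 6.5, -0.8]
opening: 0.0006
finger_force: 2.6
```

```bash
python3 o.py; python3 - <<'E'
from wp import *
arc=[(-63*np.cos(t),-63*np.sin(t),53,12) for t in(0,.2,.4,.6,.75)]
go(arc)
E
```

```text
{'t': 20.1, 'qpos': [0.016, 0.419, 2.461, 3.572, 0.456, -1.764], 'tcp_pos': [0.519, -0.055, 0.054], 'orientation': [3.121, -0.701, -0.241], 'ft_force': [3.046, 6.514, -0.753]}
tilt 0.701 slant az -0.274 closing z 0.016 closing az -1.825 tcp az -0.105 r 0.522
now stand [-64, -13, 54]
(np.float64(-63.0), np.float64(-0.0), 53, 12) delta [5.0, 12.0, -1.1] 2 x [2.5, 6.0, -0.5]
(np.float64(-61.74419440399822), np.float64(-12.516167840088857), 53, 12) delta [-2.6, -12.3, 0.0] 2 x [-1.3, -6.2, 0.0]
(np.float64(-58.02684262218176), np.float64(-24.53335556544498), 53, 12) delta [-0.1, -12.6, 0.0] 2 x [-0.1, -6.3, 0.0]
(np.float64(-51.99614373930974), np.float64(-35.57247582388723), 53, 12) delta [2.4, -12.4, 0.0] 2 x [1.2, -6.2, 0.0]
(np.float64(-46.09639873905072), np.float64(-42.94324188147005), 53, 12) delta [3.4, -8.8, 0.0] 1 x [3.4, -8.8, 0.0]
```

Call:
carry_out --moves '[[[0, -7, 0], 0], [[0, -7, 0], 0], [[2, -7, 0], 0], [[3, -7, 0], 0], [[3, -7, 0], 0], [[-5, 7, 0], 0], [[-20, 6, 0], 0], [[-30, 9, 0], 0], [[-12, 4, 0], 0]]'

```text
t: 20.85
tcp_pos: [0.4547, -0.063, 0.0525]
orientation: [3.121, -0.695, -0.245]
ft_force: [-0.8, 0.2, -0.6]
opening: 0.0004
finger_force: 0.0
```

```bash
cat > q.py <<'E'
from wp import *
from scipy.optimize import minimize_scalar
p=grab_frame('wrist'); im=p['color'].astype(int)
red=((im[:,:,0]>150)&(im[:,:,1]<90)&(im[:,:,2]<90)).astype(np.uint8)
n,_,st,ce=cv2.connectedComponentsWithStats(red); B=[ce[i] for i in range(1,n) if st[i,4]>25]
print([b.round().tolist() for b in B])
def cost(q):
  P=proj(p,[W((-74*np.cos(q+k*1.25664),-74*np.sin(q+k*1.25664),55)) for k in range(5)])
  return sum(min(30,np.min(np.linalg.norm(P-b,axis=1))) for b in B)
qs=np.arange(-.63,.63,.005); k=min(qs,key=cost); print('q mod 1.257:',round(k,3),[round(k+i*1.2566,2) for i in range(5)],'cost',round(cost(k),1),len(B))
h=look_for(p,'table_edge'); print([(np.round(d['xyz'],3).tolist(),round(d['conf'],2)) for d in h[:1]])
go([(-112,45,53,35),(-52,45,53,20)])
E
python3 o.py; python3 q.py
```

```text
{'t': 20.85, 'qpos': [-0.015, 0.399, 2.586, 3.466, 0.546, -1.672], 'tcp_pos': [0.455, -0.063, 0.053], 'orientation': [3.121, -0.695, -0.245], 'ft_force': [-0.76, 0.183, -0.594]}
tilt 0.695 slant az -0.276 closing z 0.016 closing az -1.828 tcp az -0.138 r 0.459
[[184.0, 25.0], [284.0, 41.0], [120.0, 89.0], [299.0, 124.0], [186.0, 164.0]]
q mod 1.257: -0.16 [np.float64(-0.16), np.float64(1.1), np.float64(2.35), np.float64(3.61), np.float64(4.87)] cost 20.7 5
[([0.577, -0.06, 0.115], 0.94)]
now stand [-121, -40, 52]
(-112, 45, 53, 35) delta [35.0, 78.2, 0.6] 3 x [11.7, 26.1, 0.2]
(-52, 45, 53, 20) delta [57.1, -18.3, 0.0] 3 x [19.0, -6.1, 0.0]
```

Call:
carry_out --moves '[[[11, 26, 0], 0], [[12, 26, 0], 0], [[12, 26, 0], 0], [[19, -6, 0], 0], [[19, -6, 0], 0], [[19, -6, 0], 0], [[-6, -9, 0], 0], [[-6, -9, 0], 0], [[-4, -5, 0], 0], [[-4, -6, 0], 0], [[-2.5, -6, 0], 0], [[-2.5, -6, 0], 0]]'

```text
t: 21.95
tcp_pos: [0.5295, -0.0444, 0.0548]
orientation: [3.121, -0.704, -0.244]
ft_force: [3.6, 5.2, 1.0]
opening: 0.0004
finger_force: 2.2
```

```bash
python3 o.py; python3 - <<'E'
from wp import *
go([(-46,-43,53,8)])
E
```

```text
{'t': 21.95, 'qpos': [0.049, 0.424, 2.44, 3.637, 0.449, -1.797], 'tcp_pos': [0.53, -0.044, 0.055], 'orientation': [3.121, -0.704, -0.244], 'ft_force': [3.643, 5.172, 1.01]}
tilt 0.704 slant az -0.275 closing z 0.015 closing az -1.828 tcp az -0.084 r 0.531
now stand [-57, 0, 55]
(-46, -43, 53, 8) delta [-2.8, -44.3, -1.8] 6 x [-0.5, -7.4, -0.3]
```

Call:
carry_out --moves '[[[-3, -7, 0], 0], [[-2, -7, 0], 0], [[-1, -7, 0], 0], [[0, -7, 0], 0], [[1, -7, 0], 0], [[2, -7, 0], 0], [[2, -4, 0], 0], [[-5, 7, 0], 0], [[-20, 6, 0], 0], [[-30, 9, 0], 0], [[-7, 2, 0], 0]]'

```text
t: 22.87
tcp_pos: [0.4592, -0.0659, 0.0521]
orientation: [3.121, -0.695, -0.246]
ft_force: [-1.1, -0.3, -0.8]
opening: 0.0004
finger_force: 0.0
```

```bash
python3 q.py
```

```text
[[180.0, 29.0], [281.0, 44.0], [116.0, 95.0], [297.0, 128.0], [184.0, 171.0]]
q mod 1.257: -0.145 [np.float64(-0.14), np.float64(1.11), np.float64(2.37), np.float64(3.62), np.float64(4.88)] cost 20.9 5
[([0.575, -0.06, 0.112], 0.75)]
now stand [-115, -41, 53]
(-112, 45, 53, 35) delta [29.1, 81.4, 0.4] 3 x [9.7, 27.1, 0.1]
(-52, 45, 53, 20) delta [57.1, -18.3, 0.0] 3 x [19.0, -6.1, 0.0]
```

Call:
carry_out --moves '[[[9, 27, 0], 0], [[10, 27, 0], 0], [[10, 27, 0], 0], [[18, -6, 0], 0], [[19, -6, 0], 0], [[18, -6, 0], 0], [[-6, -9, 0], 0], [[-6, -9, 0], 0], [[-4, -5, 0], 0], [[-4, -6, 0], 0], [[-3, -6, 0], 0], [[-3, -6, 0], 0]]'

```text
t: 23.97
tcp_pos: [0.5247, -0.0445, 0.0545]
orientation: [3.122, -0.703, -0.246]
ft_force: [3.2, 5.7, -0.2]
opening: 0.0001
finger_force: 2.9
```

Call:
carry_out --moves '[[[-3, -7, 0], 0], [[-2, -7, 0], 0], [[-1, -7, 0], 0], [[0, -7, 0], 0], [[1, -7, 0], 0], [[2, -7, 0], 0], [[2, -4, 0], 0], [[-5, 7, 0], 0], [[-20, 6, 0], 0], [[-30, 9, 0], 0], [[-7, 2, 0], 0]]'

```text
t: 24.88
tcp_pos: [0.4549, -0.0661, 0.0521]
orientation: [3.12, -0.695, -0.247]
ft_force: [-0.9, -0.1, -0.1]
opening: 0.0004
finger_force: 0.0
```

```bash
python3 q.py
```

```text
[[179.0, 26.0], [280.0, 41.0], [115.0, 91.0], [295.0, 124.0], [182.0, 165.0]]
q mod 1.257: -0.15 [np.float64(-0.15), np.float64(1.11), np.float64(2.36), np.float64(3.62), np.float64(4.88)] cost 21.0 5
[([0.575, -0.06, 0.116], 0.74)]
now stand [-119, -43, 53]
(-112, 45, 53, 35) delta [33.5, 81.6, 0.4] 3 x [11.2, 27.2, 0.1]
(-52, 45, 53, 20) delta [57.1, -18.3, 0.0] 3 x [19.0, -6.1, 0.0]
```

Call:
carry_out --moves '[[[11, 27, 0], 0], [[11, 27, 0], 0], [[11, 27, 0], 0], [[19, -6, 0], 0], [[19, -6, 0], 0], [[19, -6, 0], 0], [[-6, -9, 0], 0], [[-6, -9, 0], 0], [[-4, -5, 0], 0], [[-4, -6, 0], 0], [[-3, -6, 0], 0], [[-3, -6, 0], 0]]'

```text
t: 25.98
tcp_pos: [0.5268, -0.0445, 0.055]
orientation: [3.122, -0.705, -0.246]
ft_force: [4.3, 5.6, 0.0]
opening: 0.0002
finger_force: 2.8
```

Call:
carry_out --moves '[[[-3, -5, 0], 0], [[-1, -4, 0], 0], [[-1, -4, 0], 0], [[0, 0, 0], 0]]'

```text
t: 26.32
tcp_pos: [0.5196, -0.058, 0.0538]
orientation: [3.121, -0.701, -0.247]
ft_force: [1.5, 3.0, 0.6]
opening: 0.0005
finger_force: 1.6
```

```bash
python3 - <<'E'
from wp import *
go([(-60,-14,53,5)])
E
```

```text
now stand [-62, -16, 54]
(-60, -14, 53, 5) delta [2.7, 1.2, -0.8] 1 x [2.7, 1.2, -0.8]
```

Call:
carry_out --moves '[[[0, -3, 0], 0], [[0, -3, 0], 0], [[0, 0, 0], 0]]'

```text
t: 26.57
tcp_pos: [0.5191, -0.0625, 0.0534]
orientation: [3.12, -0.7, -0.243]
ft_force: [3.0, 15.3, 2.7]
opening: 0.0002
finger_force: 6.9
```

Call:
carry_out --moves '[[[0, -3, 0], 0], [[0, 0, 0], 0]]'

```text
t: 26.73
tcp_pos: [0.5191, -0.0633, 0.0533]
orientation: [3.119, -0.698, -0.235]
ft_force: [0.6, 35.6, 8.4]
opening: 0.0004
finger_force: 15.8
```

Call:
carry_out --moves '[[[0, 4, 0], 0], [[-4, 6, 0], 0], [[-20, 6, 0], 0], [[-30, 9, 2], 0], [[-20, 5, 10], 0], [[0, 5, 10], 0.08], [[0, 5, 5], 0.08]]'

```text
t: 27.32
tcp_pos: [0.4415, -0.0254, 0.08]
orientation: [3.12, -0.697, -0.083]
ft_force: [0.9, -1.0, -0.9]
opening: 0.001
finger_force: 0.0
```

```bash
python3 o.py; python3 q.py; python3 - <<'E'
from h import *
save(grab_frame('scene'),'s2.png')
import cv2
s=cv2.imread('pics/s2.png'); cv2.imwrite('pics/s2c.png',cv2.resize(s[150:280,170:310],(560,520),interpolation=cv2.INTER_CUBIC))
E
```

```text
{'t': 27.317, 'qpos': [-0.003, 0.276, 2.618, 3.31, 0.451, -1.661], 'tcp_pos': [0.442, -0.025, 0.08], 'orientation': [3.12, -0.697, -0.083], 'ft_force': [0.878, -1.0, -0.925]}
tilt 0.697 slant az -0.117 closing z 0.017 closing az -1.668 tcp az -0.057 r 0.442
[[215.0, 60.0], [362.0, 85.0], [220.0, 135.0], [322.0, 155.0]]
q mod 1.257: -0.63 [np.float64(-0.63), np.float64(0.63), np.float64(1.88), np.float64(3.14), np.float64(4.4)] cost 10.4 4
[([0.576, -0.06, 0.125], 0.66)]
now stand [-145, -10, 81]
(-112, 45, 53, 35) delta [47.8, 41.9, -27.6] 2 x [23.9, 21.0, -13.8]
(-52, 45, 53, 20) delta [57.1, -18.3, 0.0] 3 x [19.0, -6.1, 0.0]
```

View pics/s2c.png

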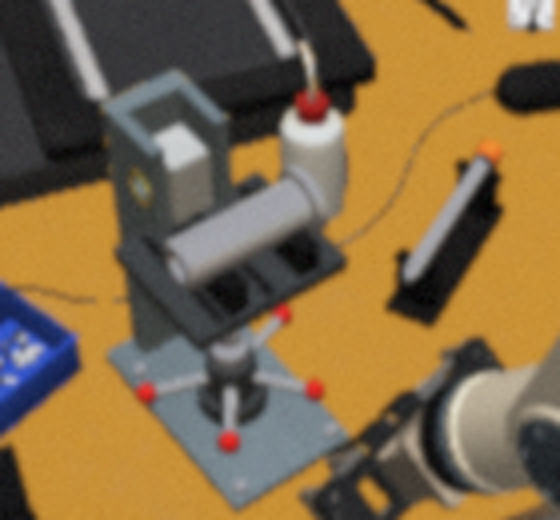

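Call:
carry_out --moves '[[[0, 2, 3], 0.1], [[0, 2, 3], 0.1], [[-2, 2, 3], 0.12], [[-4, 0, 3], 0.12], [[-5, 0, 0], 0.12], [[-6, 0, 0], 0.12], [[-6, 0, 0], 0.12], [[-6, 0, 0], 0.12], [[-6, 0, 0], 0.12], [[-6, 0, 0], 0.12], [[-6, 0, 0], 0.12], [[-6, 0, 0], 0.12]]'

```text
t: 28.47
tcp_pos: [0.4147, -0.0218, 0.0913]
orientation: [3.117, -0.721, 0.917]
ft_force: [1.2, 0.3, -0.2]
opening: 0.0004
finger_force: 0.0
```

```bash
python3 o.py
```

```text
{'t': 28.467, 'qpos': [-0.643, 0.341, 2.39, 1.182, 0.794, -1.006], 'tcp_pos': [0.415, -0.022, 0.091], 'orientation': [3.117, -0.721, 0.917], 'ft_force': [1.217, 0.323, -0.166]}
tilt 0.722 slant az 0.879 closing z 0.019 closing az -0.67 tcp az -0.052 r 0.415
```

Call:
carry_out --moves '[[[-20, -15, 0], 0.12], [[-20, -20, 8], 0.12], [[-10, -20, 25], 0.12], [[0, -20, 30], 0.12], [[0, -25, 30], 0.12], [[0, -25, 30], 0.1], [[10, -35, 15], 0.1], [[15, -35, 10], 0], [[20, -35, 0], 0], [[20, -35, 0], 0], [[20, -35, 0], 0], [[20, -35, 0], 0]]' --fingers 60

```text
t: 29.47
tcp_pos: [0.4721, -0.3558, 0.2391]
orientation: [3.106, -0.724, 1.724]
ft_force: [1.1, -1.1, -0.7]
opening: 0.0597
finger_force: 0.0
```

```bash
python3 o.py
```

```text
{'t': 29.467, 'qpos': [-0.871, 0.635, 1.347, 0.392, 1.774, -1.054], 'tcp_pos': [0.472, -0.356, 0.239], 'orientation': [3.106, -0.724, 1.724], 'ft_force': [1.092, -1.108, -0.724]}
tilt 0.724 slant az 1.67 closing z 0.027 closing az 0.129 tcp az -0.646 r 0.591
```

Call:
carry_out --moves '[[[20, -28, 0], 0], [[20, -28, -5], 0], [[20, -25, -5], 0], [[0, 0, 0], 0]]'

```text
t: 29.8
tcp_pos: [0.5331, -0.438, 0.2255]
orientation: [3.106, -0.724, 1.723]
ft_force: [1.0, -0.9, -1.5]
opening: 0.0599
finger_force: 0.0
```

```bash
cat > pin.py <<'E'
from h import *
p=grab_frame('wrist'); save(p,'w2.png')
R=cv2.Rodrigues(p['rvec'])[0]; C=-R.T@np.ravel(p['tvec']);K=p['camera_matrix']
def ray(u,v,z):
  d=R.T@np.linalg.inv(K)@np.array([u,v,1.]); return (C+d*(z-C[2])/d[2])
ms=cut_out(p,'lock_pin')
if ms:
  m=ms[0]['pixels'].astype(np.uint8); print(ms[0]['conf'],m.sum())
  v,u=np.nonzero(m); X=np.array([ray(a,b,.066)[:2] for a,b in zip(u,v)])
  mm=X.mean(0);_,_,V=np.linalg.svd(X-mm,full_matrices=False); d=V[0]*np.sign(V[0,1]); a=(X-mm)@d
  print('az',np.arctan2(d[1],d[0]).round(3),'ends',(mm+d*a.min()).round(4),(mm+d*a.max()).round(4),'len',(np.ptp(a)).round(4))
im=cv2.cvtColor(p['color'],cv2.COLOR_RGB2HSV); o=((im[:,:,0]>5)&(im[:,:,0]<14)&(im[:,:,1]>190)&(im[:,:,2]>180)).astype(np.uint8)
n,_,st,ce=cv2.connectedComponentsWithStats(o); print([(ce[i].round().tolist(),int(st[i,4])) for i in range(1,n) if st[i,4]>40])
E
python3 pin.py; python3 o.py
```

```text
0.89 1690
az 1.693 ends [ 0.536  -0.4135] [ 0.5123 -0.2214] len 0.1935
[]
{'t': 29.9, 'qpos': [-0.878, 0.806, 1.059, 0.398, 1.886, -1.013], 'tcp_pos': [0.531, -0.436, 0.227], 'orientation': [3.11, -0.724, 1.722], 'ft_force': [-0.48, 0.433, -0.056]}
tilt 0.725 slant az 1.674 closing z 0.024 closing az 0.13 tcp az -0.688 r 0.687
```

View pics/w2.png

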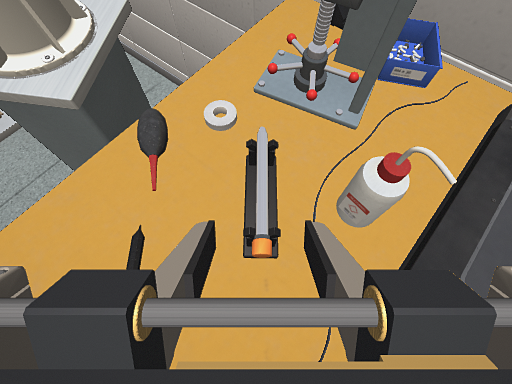

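Call:
carry_out --moves '[[[0, 0, -37], -0.008], [[0, 0, -36], 0], [[-1, 21, -24], 0], [[0, 21, -24], 0], [[-1, 21, -24], 0], [[-1, 20, -22], 0], [[0, 0, 0], 0], [[0, 0, 0], 0]]'

```text
t: 30.57
tcp_pos: [0.5255, -0.3513, 0.0621]
orientation: [3.115, -0.722, 1.711]
ft_force: [0.3, -0.5, 1.4]
opening: 0.0604
finger_force: 0.0
```

```bash
python3 o.py
```

```text
{'t': 30.567, 'qpos': [-0.816, 0.868, 1.332, 0.415, 1.554, -1.086], 'tcp_pos': [0.526, -0.351, 0.062], 'orientation': [3.115, -0.722, 1.711], 'ft_force': [0.343, -0.526, 1.39]}
tilt 0.723 slant az 1.67 closing z 0.02 closing az 0.122 tcp az -0.589 r 0.632
```

Call:
carry_out --moves '[[[3, -1, -2], 0], [[0, 0, 0], 0]]'

```text
t: 30.73
tcp_pos: [0.5298, -0.3562, 0.0613]
orientation: [3.112, -0.716, 1.711]
ft_force: [0.1, -0.3, -0.2]
opening: 0.06
finger_force: 0.0
```

Call:
carry_out --moves '[[[0, 0, 0], 0], [[0, 0, 0], 0], [[0, 0, 0], 0], [[0, 0, 0], 0], [[0, 0, 0], 0], [[0, 0, 0], 0]]' --fingers 5 --force 45

```text
t: 31.23
tcp_pos: [0.5282, -0.3552, 0.06]
orientation: [3.116, -0.718, 1.71]
ft_force: [0.3, 0.2, -0.1]
opening: 0.0216
finger_force: 0.0
```

Call:
carry_out --moves '[[[0, 0, 0], 0], [[0, 0, 0], 0], [[0, 0, 0], 0], [[0, 0, 0], 0]]'

```text
t: 31.57
tcp_pos: [0.5294, -0.3551, 0.0603]
orientation: [3.113, -0.717, 1.711]
ft_force: [5.9, 0.8, 1.7]
opening: 0.015
finger_force: 45.0
```

Call:
carry_out --moves '[[[0, 0, 5], 0], [[0, 0, 20], 0], [[0, 0, 30], 0], [[0, 0, 35], 0], [[0, 0, 0], 0]]'

```text
t: 31.98
tcp_pos: [0.5301, -0.357, 0.1577]
orientation: [3.109, -0.712, 1.715]
ft_force: [0.6, -0.3, -0.3]
opening: 0.0149
finger_force: 45.0
```

```bash
python3 o.py
```

```text
{'t': 31.983, 'qpos': [-0.816, 0.764, 1.292, 0.415, 1.673, -1.031], 'tcp_pos': [0.53, -0.357, 0.158], 'orientation': [3.109, -0.712, 1.715], 'ft_force': [0.553, -0.297, -0.279]}
tilt 0.712 slant az 1.664 closing z 0.025 closing az 0.122 tcp az -0.593 r 0.639
```

Call:
carry_out --moves '[[[0, 0, 28], 0], [[0, 0, 30], 0], [[0, 0, 28], 0], [[10, 17, 0], -0.086], [[10, 17, 0], -0.086], [[10, 17, 0], -0.086], [[10, 17, 0], -0.086], [[11, 16, 0], -0.088], [[0, 0, 0], 0], [[0, 0, 0], 0]]'

```text
t: 32.82
tcp_pos: [0.5786, -0.2704, 0.2371]
orientation: [3.115, -0.717, 1.28]
ft_force: [-0.2, 0.1, -1.4]
opening: 0.0148
finger_force: 45.0
```

```bash
cat > tip.py <<'E'
from wp import *
o=get_obs(); 
for n in ('wrist','top','scene'):
  p=grab_frame(n); 
  if n=='wrist': save(p,'w3.png')
  Tp=proj(p,[W((58,-35,250)),W((58,35,250)),W((58,-70,250))]).round(1).tolist()
  print(n,'near/far/pretip px',Tp,[(np.round(d['xyz'],4).tolist(),round(d['conf'],2)) for d in look_for(p,'pin_tip')[:2]])
  m=cut_out(p,'lock_pin')
  if m:
    v,u=np.nonzero(m[0]['pixels']); print(n,m[0]['conf'],len(u),u.min(),u.max(),v.min(),v.max())
E
python3 o.py; python3 tip.py; python3 -c "
from wp import *
go([(58,-192,244)])"
```

```text
{'t': 32.817, 'qpos': [-0.77, 0.538, 1.518, 0.641, 1.467, -0.666], 'tcp_pos': [0.579, -0.27, 0.237], 'orientation': [3.115, -0.717, 1.28], 'ft_force': [-0.171, 0.077, -1.407]}
tilt 0.717 slant az 1.24 closing z 0.02 closing az -0.308 tcp az -0.437 r 0.639
wrist near/far/pretip px [[260.2, 45.5], [260.2, -5.0], [260.1, 75.7]] [([0.5825, -0.2636, 0.247], 0.62)]
wrist 0.86 5845 237 282 79 349
top near/far/pretip px [[213.7, 158.7], [187.8, 151.0], [226.7, 162.5]] [([0.5902, -0.225, 0.2458], 0.62)]
top 0.96 430 227 298 161 182
scene near/far/pretip px [[224.1, 187.3], [205.3, 196.7], [233.1, 182.7]] [([0.5926, -0.2101, 0.2445], 0.59)]
scene 0.63 318 164 180 262 293
now stand [60, -201, 236]
(58, -192, 244) delta [1.1, 9.1, 8.4] 1 x [1.1, 9.1, 8.4]
```

View pics/w3.png

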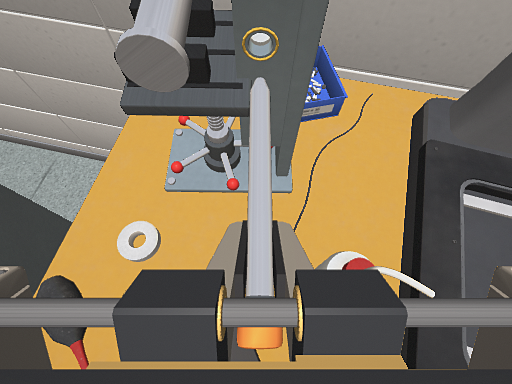

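```bash
cat > ch.py <<'E'
from wp import *
import sys
p=grab_frame('wrist'); o=get_obs(); d=o['tcp_pos']-W([0,0,0]); X,Y=1e3*(c*d[0]+s*d[1]),1e3*(-s*d[0]+c*d[1]); Z=1e3*o['tcp_pos'][2]
print('stand tcp',round(X,1),round(Y,1),round(Z,1))
m=cut_out(p,'lock_pin')[0]['pixels']
v0=np.nonzero(m)[0].min(); print('top row',v0)
for v in range(v0,v0+121,15):
  u=np.nonzero(m[v])[0]; print(v,u.min(),u.max(),u.mean())
for x in(56,58,60):
  for y in(-35,Y+132,Y+60): print(x,round(y),proj(p,W((x,y,Z+5.7)))[0].round(1), proj(p,W((x,y,Z+5.7+4.5)))[0].round(1),proj(p,W((x,y,250)))[0].round(1))
E
python3 ch.py
```

```text
stand tcp 59.7 -200.9 235.7
top row 77
77 259 260 259.5
92 250 269 259.5
107 250 269 259.5
122 249 270 259.5
137 249 270 259.5
152 249 270 259.5
167 248 271 259.5
182 248 271 259.5
197 247 271 259.0
56 -35 [256.1  52.3] [256.2  47.7] [256.2  43.3]
56 -69 [255.9  81.1] [256.   76.7] [256.   72.6]
56 -141 [255.4 156.2] [255.4 152.7] [255.5 149.4]
58 -35 [258.4  52.3] [258.5  47.7] [258.6  43.3]
58 -69 [258.4  81.1] [258.4  76.8] [258.5  72.6]
58 -141 [258.2 156.2] [258.3 152.7] [258.4 149.4]
60 -35 [260.7  52.4] [260.8  47.7] [260.9  43.4]
60 -69 [260.8  81.2] [260.9  76.8] [261.   72.6]
60 -141 [261.  156.2] [261.2 152.8] [261.3 149.4]
```

Call:
carry_out --moves '[[[0, 0, 4], 0], [[3, 10, 5], 0], [[3, 9, 0], 0], [[0, 0, 0], 0], [[0, 0, 0], 0]]'

```text
t: 33.78
tcp_pos: [0.5855, -0.2511, 0.2452]
orientation: [3.115, -0.718, 1.279]
ft_force: [0.3, -1.0, -1.9]
opening: 0.0148
finger_force: 45.0
```

```bash
cat >> ch.py <<'E'
cv2.imwrite('pics/x.png',p['color'][:,:,::-1])
h=cv2.cvtColor(p['color'],cv2.COLOR_RGB2HSV); y=((h[:,:,0]>20)&(h[:,:,0]<32)&(h[:,:,1]>150)&(h[:,:,2]>120)); y[90:]=0; y[:,:220]=0;y[:,300:]=0
v,u=np.nonzero(y); print('ring',len(u),u.min(),u.max(),v.min(),v.max(),'pred',proj(p,W((58,-35,250)))[0])
if len(u)>10: print(cv2.fitEllipse(np.stack([u,v],1).astype(np.float32)))
E
python3 ch.py; python3 o.py
```

```text
stand tcp 59.5 -180.2 245.1
top row 77
77 259 259 259.0
92 250 269 259.5
107 250 269 259.5
122 250 269 259.5
137 250 270 260.0
152 249 269 259.0
167 248 271 259.5
182 248 271 259.5
197 248 270 259.0
56 -35 [256.6  70.1] [256.6  65.6] [256.6  70.8]
56 -48 [256.5  81.7] [256.5  77.4] [256.5  82.5]
56 -120 [255.9 156.9] [256.  153.5] [255.9 157.5]
58 -35 [259.   70.1] [259.1  65.7] [259.   70.9]
58 -48 [258.9  81.8] [259.   77.4] [258.9  82.5]
58 -120 [258.8 157. ] [258.9 153.5] [258.7 157.5]
60 -35 [261.3  70.2] [261.5  65.7] [261.3  70.9]
60 -48 [261.4  81.8] [261.5  77.4] [261.4  82.5]
60 -120 [261.6 157. ] [261.7 153.6] [261.6 157.6]
ring 80 241 276 54 82 pred [258.95112185  70.86846196]
((258.5641174316406, 68.53767395019531), (27.840055465698242, 35.358978271484375), 89.55594635009766)
{'t': 33.883, 'qpos': [-0.745, 0.519, 1.532, 0.652, 1.457, -0.643], 'tcp_pos': [0.585, -0.252, 0.245], 'orientation': [3.116, -0.718, 1.278], 'ft_force': [0.539, -0.203, -1.427]}
tilt 0.718 slant az 1.239 closing z 0.019 closing az -0.309 tcp az -0.406 r 0.637
```

Call:
carry_out --moves '[[[0, 0, 1], 0], [[3, 9.5, 0], 0], [[3, 9.5, 0], 0], [[3.1, 9.5, 0], 0], [[0, 0, 0], 0]]'

```text
t: 34.3
tcp_pos: [0.5947, -0.2213, 0.246]
orientation: [3.116, -0.719, 1.279]
ft_force: [0.3, 0.4, -2.0]
opening: 0.0147
finger_force: 45.0
```

```bash
python3 ch.py | tail -22; python3 o.py
```

```text
stand tcp 59.3 -149.4 246.0
top row 89
89 256 262 259.0
104 250 269 259.5
119 249 269 259.0
134 249 269 259.0
149 249 270 259.5
164 249 269 259.0
179 248 270 259.0
194 248 271 259.5
209 248 271 259.5
56 -35 [256.7  98.6] [256.8  94.4] [256.7 100.2]
56 -17 [256.8  82.1] [256.9  77.8] [256.8  83.7]
56 -89 [256.3 157.4] [256.4 153.9] [256.3 158.7]
58 -35 [259.2  98.6] [259.3  94.4] [259.2 100.2]
58 -17 [259.3  82.2] [259.4  77.8] [259.2  83.8]
58 -89 [259.1 157.4] [259.2 154. ] [259.1 158.7]
60 -35 [261.8  98.7] [261.9  94.5] [261.7 100.2]
60 -17 [261.7  82.2] [261.9  77.8] [261.7  83.8]
60 -89 [262.  157.5] [262.1 154. ] [261.9 158.7]
ring 58 245 273 84 89 pred [259.20876421 100.19738848]
((258.98187255859375, 110.16376495361328), (50.179264068603516, 50.26659393310547), 166.69174194335938)
{'t': 34.4, 'qpos': [-0.704, 0.5, 1.561, 0.668, 1.427, -0.621], 'tcp_pos': [0.594, -0.223, 0.246], 'orientation': [3.116, -0.718, 1.279], 'ft_force': [0.23, -0.319, -1.823]}
tilt 0.718 slant az 1.24 closing z 0.019 closing az -0.309 tcp az -0.359 r 0.635
```

Call:
carry_out --moves '[[[3, 9.5, 0], 0], [[3, 9.5, 0], 0], [[3.1, 9.5, 0], 0], [[0, 0, 0], 0]]'

```text
t: 34.73
tcp_pos: [0.6038, -0.193, 0.2461]
orientation: [3.116, -0.719, 1.279]
ft_force: [-0.3, 0.7, -1.2]
opening: 0.0149
finger_force: 45.0
```

Call:
carry_out --moves '[[[3, 9.5, 0], 0], [[3, 9.5, 0], 0], [[0, 0, 0], 0]]'

```text
t: 34.98
tcp_pos: [0.6098, -0.1742, 0.246]
orientation: [3.116, -0.718, 1.279]
ft_force: [-0.1, -0.5, -1.8]
opening: 0.0148
finger_force: 45.0
```

```bash
python3 o.py; python3 -c "
from wp import *
go([(58,-75,246,9)])"
```

```text
{'t': 34.983, 'qpos': [-0.633, 0.474, 1.604, 0.695, 1.376, -0.583], 'tcp_pos': [0.61, -0.174, 0.246], 'orientation': [3.116, -0.718, 1.279], 'ft_force': [-0.084, -0.537, -1.822]}
tilt 0.719 slant az 1.24 closing z 0.019 closing az -0.309 tcp az -0.278 r 0.634
now stand [59, -99, 246]
(58, -75, 246, 9) delta [6.2, 23.3, -0.0] 3 x [2.1, 7.8, -0.0]
```

Call:
carry_out --moves '[[[2.4, 7.6, 0], 0], [[2.4, 7.6, 0], 0], [[2.4, 7.6, 0], 0], [[0, 0, 0], 0], [[0, 0, 0], 0]]'

```text
t: 35.4
tcp_pos: [0.6167, -0.1528, 0.2459]
orientation: [3.116, -0.718, 1.278]
ft_force: [0.6, -0.5, -1.7]
opening: 0.0152
finger_force: 45.0
```

```bash
python3 o.py; python3 - <<'E'
from wp import *
go([(59,-75,246)])
p=grab_frame('scene'); s=p['color'][:,:,::-1]
cv2.imwrite('pics/s3.png',cv2.resize(s[150:240,180:280],(600,540),interpolation=cv2.INTER_CUBIC))
print(((proj(p,[W((58,35,250)),W((58,45,250)),W((58,57,250))])-[180,150])*6).round().tolist())
E
```

```text
{'t': 35.4, 'qpos': [-0.601, 0.464, 1.62, 0.707, 1.352, -0.564], 'tcp_pos': [0.617, -0.153, 0.246], 'orientation': [3.116, -0.718, 1.278], 'ft_force': [0.643, -0.528, -1.709]}
tilt 0.718 slant az 1.239 closing z 0.019 closing az -0.309 tcp az -0.243 r 0.635
now stand [59, -77, 246]
(59, -75, 246) delta [0.3, 1.5, 0.1] 1 x [0.3, 1.5, 0.1]
[[152.0, 280.0], [135.0, 289.0], [115.0, 299.0]]
```

View pics/s3.png

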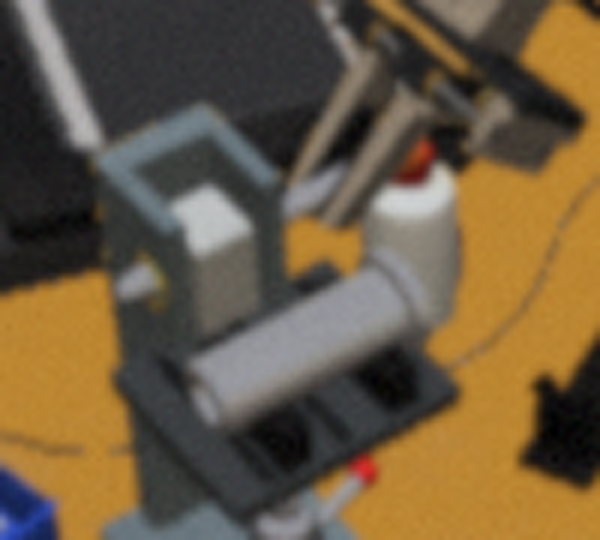

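Call:
carry_out --moves '[[[1.5, 4.8, 0], 0], [[1.5, 4.8, 0], 0], [[0, 0, 0], 0], [[0, 0, 0], 0]]'

```text
t: 35.78
tcp_pos: [0.6197, -0.1435, 0.2459]
orientation: [3.116, -0.718, 1.278]
ft_force: [0.0, 0.4, -0.9]
opening: 0.0149
finger_force: 45.0
```

Call:
carry_out --moves '[[[0, 0, -1], 0], [[0, 0, 0], 0], [[0, 0, 0], 0], [[0, 0, 0], 0], [[0, 0, 0], 0], [[0, 0, 0], 0], [[0, 0, 0], 0]]' --fingers 60

```text
t: 36.37
tcp_pos: [0.6197, -0.1438, 0.245]
orientation: [3.116, -0.718, 1.278]
ft_force: [0.2, -0.1, 0.9]
opening: 0.0593
finger_force: 0.0
```

Call:
carry_out --moves '[[[-4, -12, 15], 0], [[-6, -18, 22], 0], [[-8, -25, 30], 0], [[-8, -20, 32], 0], [[-8, -15, 30], 0], [[0, 0, 0], 0], [[0, 0, 0], 0]]'

```text
t: 36.95
tcp_pos: [0.5859, -0.235, 0.3756]
orientation: [3.111, -0.716, 1.279]
ft_force: [0.3, -0.2, -0.6]
opening: 0.0601
finger_force: 0.0
```

```bash
python3 o.py; python3 - <<'E'
from wp import *
a=[]
for n,(r0,r1,c0,c1) in {'scene':(150,240,180,280),'top':(110,230,160,280)}.items():
  p=grab_frame(n); a.append(cv2.resize(p['color'][r0:r1,c0:c1,::-1],(390,390),interpolation=cv2.INTER_CUBIC))
cv2.imwrite('pics/f.png',np.hstack(a))
E
```

```text
{'t': 36.95, 'qpos': [-0.726, 0.392, 1.432, 0.655, 1.622, -0.493], 'tcp_pos': [0.586, -0.235, 0.376], 'orientation': [3.111, -0.716, 1.279], 'ft_force': [0.345, -0.18, -0.553]}
tilt 0.717 slant az 1.233 closing z 0.023 closing az -0.311 tcp az -0.381 r 0.631
```

View pics/f.png

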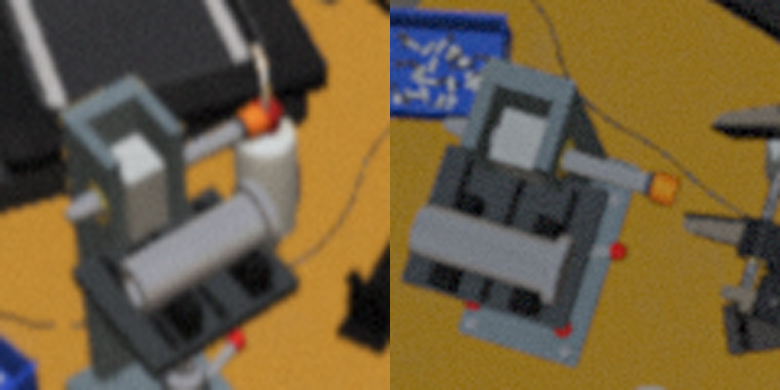

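The pin stands in both cheeks and the tongue. Its point shows at left (80,210) and its orange head at right (260,118). The gripper is clear of it, so I'm handing in.

```bash
python3 -c "
from station import *
print(close_job())"
```

```text
the job is handed in; nothing more can be done
None
```

The table is wound to its top stop (wheel at about 4.40 rad), and the pin is threaded through both cheeks and the tongue and released, with its point about 30 mm clear of the left cheek by the arm's position. The job was handed in at about 37 s. While slanting the tool, joint 3 read 0.057–0.058 rad, just under its stated 0.06 limit, and I don't know how that will be judged.

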